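Pour brass beads from a bench chute into the short jar

TASK

Pick up the little aluminium chute by its upright wooden handle with the two brass beads still lying in it, bring its open nose over the mouth of the shorter of the two narrow-necked aluminium jars, and tip it so that both beads roll down the trough into that jar. Then stand the empty chute back on the open bench on its own feet and let go; leave the jar standing upright where it is.

Things in the scene. Friction and masses are not known exactly. Their poses are not given: they have to be found in the camera images.
- chute: Open aluminium trough, wooden handle behind. Origin: underside below handle; x to the open nose, z up. Handle 34 (x) x 16 (y) mm, flat sides z 6-80, on a foot 40x44x6. Trough x 20 (closed) to 148 (nose), 21 wide inside, 27 outside, walls 20 high, 2nd foot 44 wide at x 90. Floor climbs 10 deg, z 9 to 32: beads stay put till pitched over 10 deg nose down; 30-35 deg empties it. 0.12 kg.
- jar: Shorter of two loose aluminium jars with narrow necks, else alike; 0.6 kg. Origin: centre of underside, z up. 85 mm tall, body 84 mm across, neck 56 mm outside, open mouth 48 mm inside at z 85, inner floor z 6. The other is 125 mm tall and stands near by, nearer to the robot or farther. Also about, not listed: a wide white tub 85 mm tall, pliers.
- bead1: A loose round brass bead, 16 mm in diameter, 18 g; origin at its centre. It starts in the low rear end of the chute's trough and rolls freely; the rearmost of the two.
- bead2: A loose round brass bead, 16 mm in diameter, 18 g; origin at its centre. It starts in the low rear end of the chute's trough and rolls freely; lies just in front of the other, towards the nose.

How it is judged (in metres and radians):
On the way, in this order (a step that is already met when the one before it is completed fails the run):
1. the chute is lifted off the bench with both beads in its trough (height (world z) of chute above 0.05 m and x of bead1 in the frame of chute between 0.015 and 0.155 m and z of each of bead1, bead2 in the frame of chute above 0 m and distance between each of bead1, bead2 and chute below 0.17 m and x of bead2 in the frame of chute between 0.015 and 0.155 m), for 0.2 s.
2. both beads are in the shorter jar while the chute is still held up (height (world z) of chute above 0.05 m and horizontal distance between each of bead1, bead2 and jar below 0.04 m and z of each of bead1, bead2 in the frame of jar below 0.05 m), for 0.1 s.
At the end, for the whole second after the job is handed in: Both beads lie inside the shorter jar, which is upright (within 10 degrees) and within 30 mm of where it began; the chute stands still on the bench on its feet, upright within 10 degrees (horizontal distance between each of bead1, bead2 and jar below 0.04 m and z of each of bead1, bead2 in the frame of jar below 0.05 m and height (world z) of chute below 0.01 m and angle between each of chute, jar's own z axis and vertical below 0.17 rad and linear speed of chute below 0.03 m/s and distance of jar from where it was at the start of the episode below 0.03 m); the robot touches nothing.
It fails at once if the jar is tipped by more than 30 degrees (angle between jar's own z axis and vertical above 0.52 rad).
It also fails if it takes over 51 s, if anything falls off the work surface, if the arm or the gripper's body presses on something with over 40 N, if the wrist force passes 120 N, or if a joint passes its speed limit or range.

ROBOT

A 6-joint arm with a two-finger parallel gripper is mounted at the origin on the work surface. World frame = base frame: x ahead of the robot, y to its left, z up, the work surface at z = 0. Lengths are in m, angles in degrees, forces in N, time in s.
With the tool pointing down it reaches from about 0.3 to 0.75 m from the base axis. Payload 8.5 kg.
Tool frame: the origin (TCP) lies on the centre line of the jaws, within the pads' length; the fingertips stand 11 mm ahead of it and the grasp point (between the pads) lies 8 mm behind it; z points along the fingers, y is the line along which they close (so a half turn about z gives the same grasp; the last joint's range is limited). The gripper opens to 85 mm and grips with 20 to 120 N. Pads are 22 mm wide; open, the fingers measure 114 mm over their backs; the gripper's body (76 mm by 85 mm) begins 54 mm behind the grasp point. The pads swing forward as they close: fully open they stand 13 mm farther back than shut.
Start: joints at [52.638, 21.807, 74.336, -0, 83.858, -12.336], TCP at [0.233, 0.498, 0.242] pointing down, gripper open.
Joint ranges: [-178.18, 178.18], [-50.72, 133.34], [12.68, 142.11], [-81.47, 261.47], [9.98, 163.14], [-165.26, 165.26]. Speed limits (degrees/s): [136.94, 136.94, 180, 180, 180, 180].

INTERFACE

Orientations are given as a 3x3 rotation matrix whose columns are the frame's x, y, z axes.
In Python, from rig import env, cams, telemetry gives the robot as it stands (env), with the cameras (cams) and the readings (telemetry).
- The arm moves only by the shell command python3 nudge.py 'ROWS' [FORCE]. ROWS is a JSON list of rows, 1 to 10 of them, each an object with the fields dx, dy, dz (the shift in parts of the range, where 1.0 means 0.4 m), yaw (a turn about the tool's z in shares of 45 degrees (1.0 is 45 degrees)), jaw (the finger opening in m); a field left out counts as zero (the opening has to be given); each row shifts and turns the commanded pose from where the row before left it, along the tool's axes as they then stand; what a row does not reach is not made up. A row lasts 1/10 s, in which the tool goes at most 0.05 m and 8.59 degrees, less where a joint would pass 70% of its speed; a pose out of reach is approached as far as the arm can. The fingers move at their own pace and stop on an object; FORCE is the grip in N (left out, the last holds). Time passes only in rows, so rows that do not move let the fingers close. It prints the time, the measured TCP pose, the force, the opening and the grip force at its end. Input that does not fit is refused with a message, and nothing moves.
- telemetry.observe(): the state, without advancing time (a new reading comes with each control period).
- cams.get_image(name): name is "side" or "top" or "wrist"; returns a dict with "pixels" (480x640x3 uint8, red, green, blue), "K" (3x3 intrinsics, pixels), "extrinsics" (4x4, takes a point from world to camera coordinates). Camera axes: x right, y down, z forward; pixel columns grow to the right and rows downward; lengths in m; the calibration is good to about 2 mm. The wrist camera is an equidistant fisheye: a pixel r from the principal point sees the ray r / f radians off the axis. A picture is of the moment at which its call begins. There is no depth.
- env.close_job(): hands the job in; it is judged then, once.
The state is a dict: "time_s": time; "q": joint angles; "qvel": joint speeds; "joint_efforts": joint torques, N m; "position": TCP position; "tool_rot": TCP orientation; "ft_force": force on the tool from outside, world axes, zero at the start; "wrist_torque": the same for the moment, N m; "grip_width": finger opening in m; "gripper_force": force on a finger pad.
Only numpy, scipy, OpenCV 4.12 (cv2) and the standard library are available. Lean on these libraries where they do the work, as an engineer would, in place of code of your own. Each camera call takes 0.05 s, during which the arm holds its last target. There are 200 camera calls.

## Working session

There is one attempt and no reset: what is moved stays moved. The work goes in short steps, Python scripts to look and compute and a shell command to move; the robot and the scene stay as the last step left them, time stands still between calls to the robot, and variables do not carry over. Pictures are saved under pics/ and viewed, at most 10 in all, crops included, and the job is handed in when it is done.

```bash
ls; mkdir -p pics
python3 - <<'E'
from rig import env, cams, telemetry
import cv2,numpy as np
for n in("top","side"):
    d=cams.get_image(n);cv2.imwrite(f"pics/{n}0.png",d["pixels"][...,::-1]);np.savez(f"pics/{n}0.npz",K=d["K"],E=d["extrinsics"]);print(n,d["K"].tolist(),np.round(d["extrinsics"],4).tolist())
s=telemetry.observe();print(s)
E
```

```text
nudge.py
pics
rig.py
top [[504.780213133338, 0.0, 317.86098766375807], [0.0, 504.780213133338, 237.20879100537542], [0.0, 0.0, 1.0]] [[-0.0042, -1.0, 0.0046, -0.0681], [-0.9847, 0.0034, -0.1742, 0.581], [0.1741, -0.0052, -0.9847, 0.6554], [0.0, 0.0, 0.0, 1.0]]
side [[449.3458908218365, 0.0, 311.47595736636697], [0.0, 449.3458908218365, 242.30893032776586], [0.0, 0.0, 1.0]] [[-0.9925, -0.1213, -0.0133, 0.5408], [-0.0788, 0.7205, -0.6889, 0.1116], [0.0932, -0.6827, -0.7247, 0.6659], [0.0, 0.0, 0.0, 1.0]]
{'time_s': 0.1, 'q': array([ 5.26368204e+01,  2.18370754e+01,  7.43812099e+01,  5.64928158e-04,
        8.38570885e+01, -1.23366514e+01]), 'qvel': array([ 0.06222597, -0.04562331, -0.2232908 ,  0.04918348, -0.03878532,
        0.09276522]), 'joint_efforts': array([ 4.71406878e-03, -4.49223375e+01, -2.31658530e+01, -1.64103899e-04,
        3.64702653e-03, -3.73799321e-05]), 'position': array([0.23251909, 0.49814967, 0.24176931]), 'tool_rot': array([[-9.06111449e-01,  4.23038286e-01, -8.06134979e-04],
       [ 4.23038954e-01,  9.06110900e-01, -1.03963236e-03],
       [ 2.90643401e-04, -1.28304928e-03, -9.99999135e-01]]), 'ft_force': array([ 0.15891792, -0.6378752 ,  0.57430625]), 'wrist_torque': array([-0.07705037, -0.0044428 , -0.03872893]), 'gripper_force': 0.0, 'grip_width': 0.08496403454588297}
```

View pics/top0.png

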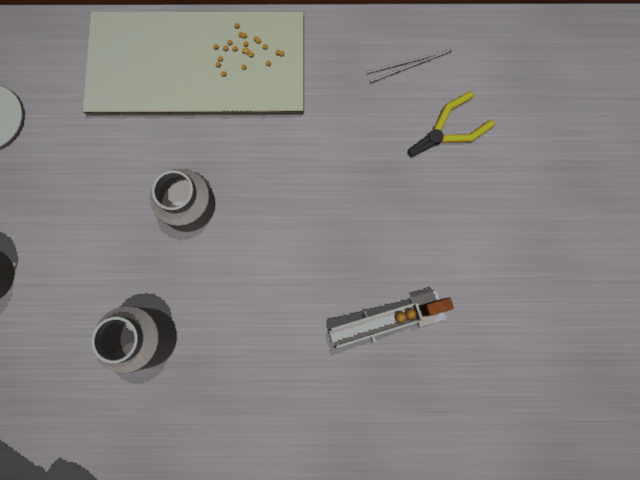

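View pics/side0.png

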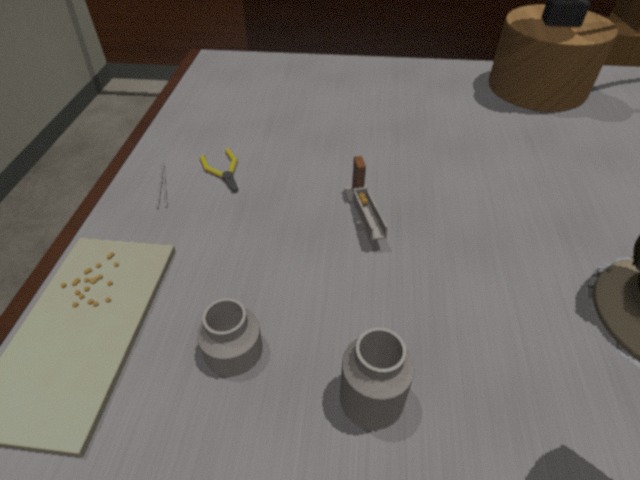

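The top view shows the chute at about (330-450, 290-345), handle top (440,307) and nose at left (+y). The shorter jar's mouth is at (174,190) and the taller jar's at (117,340). The side view agrees: shorter jar at (225,317), handle top at (359,160).

Run:
```python
import cv2,numpy as np
t=cv2.imread("pics/top0.png");s=cv2.imread("pics/side0.png")
r=lambda a,f:cv2.resize(a,None,fx=f,fy=f,interpolation=cv2.INTER_CUBIC)
a=r(t[280:355,320:460],5)   #700x375
b=r(t[160:230,140:220],3)    #240x210
c=r(s[290:380,190:270],2.3) ;d=r(s[150:250,340:395],2.2)
C=np.zeros((600,720,3),np.uint8);C[:375,:700]=a;C[380:590,:240]=b
C[380:380+c.shape[0],260:260+c.shape[1]]=c;C[380:380+d.shape[0],460:460+d.shape[1]]=d
cv2.imwrite("pics/crop0.png",C)
```

```text
(no output)
```

View pics/crop0.png

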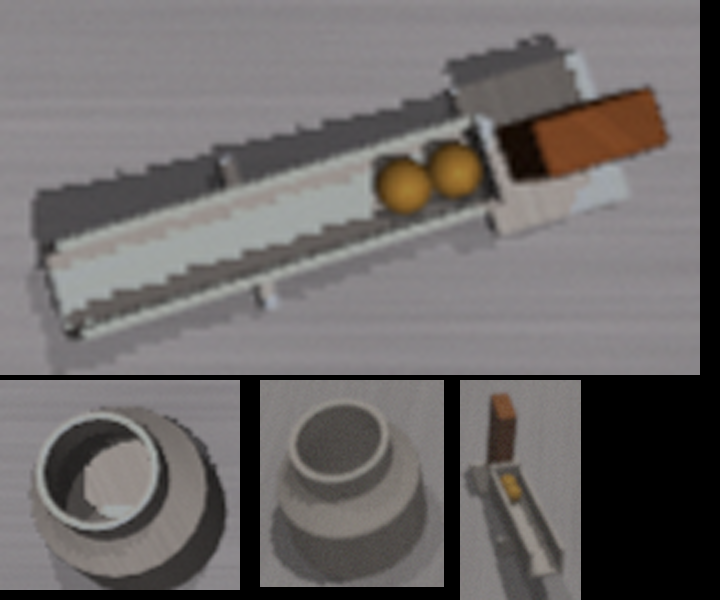

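```bash
cat > h.py <<'E'
import numpy as np
def ray(n,u,v,z):
    d=np.load(f"pics/{n}0.npz");K,E=d["K"],d["E"];R,t=E[:3,:3],E[:3,3]
    c=-R.T@t; w=R.T@np.linalg.inv(K)@[u,v,1]
    return c+w*(z-c[2])/w[2]
E
python3 - <<'E'
from h import *
np.set_printoptions(precision=4,suppress=True)
P=lambda x,y:(320+x/5,280+y/5)
for c in [(533,122),(655,88),(668,138),(548,178),(601,131)]: print("handle",ray("top",*P(*c),.08))
for c in [(50,248),(75,335),(62,292)]: print("nose",ray("top",*P(*c),.051))
print("rear",ray("top",*P(483,167),.029))
print("beads",ray("top",*P(404,185),.021),ray("top",*P(455,169),.018))
print("jar",ray("top",172.8,190,.085),ray("side",224.4,316,.085))
print("handle side",ray("side",340+42/2.2,150+24/2.2,.08))
E
```

```text
handle [ 0.4856 -0.2124  0.08  ]
handle [ 0.4943 -0.2449  0.08  ]
handle [ 0.4813 -0.2477  0.08  ]
handle [ 0.4711 -0.2157  0.08  ]
handle [ 0.4832 -0.2302  0.08  ]
nose [ 0.4534 -0.0862  0.051 ]
nose [ 0.4303 -0.0928  0.051 ]
nose [ 0.4417 -0.0894  0.051 ]
rear [ 0.4752 -0.209   0.029 ]
beads [ 0.4705 -0.1879  0.021 ] [ 0.475  -0.2031  0.018 ]
jar [0.6402 0.1258 0.085 ] [0.6407 0.1278 0.085 ]
handle side [ 0.4853 -0.2287  0.08  ]
```

Units first: shifts go in shares of 0.4 m and turns go in shares of 45 degrees. So -0.04 m is -0.1, 0.002 m is 0.005, 8.2 degrees is 0.1822.

```bash
python3 nudge.py '[{"yaw": 0.1822, "jaw": 0.085}, {"yaw": 0.1822, "jaw": 0.085}, {"yaw": 0.1822, "jaw": 0.085}, {"yaw": 0.1822, "jaw": 0.085}, {"yaw": 0.1822, "jaw": 0.085}, {"yaw": 0.1822, "jaw": 0.085}, {"dx": -0.1, "dy": 0.005, "jaw": 0.085}, {"dx": -0.1, "dy": 0.005, "jaw": 0.085}, {"dx": -0.1, "dy": 0.005, "jaw": 0.085}, {"dx": -0.1, "dy": 0.005, "jaw": 0.085}]' 120
python3 nudge.py '[{"dx": -0.1, "dy": 0.005, "jaw": 0.085}, {"dx": -0.1, "dy": 0.005, "jaw": 0.085}, {"dx": -0.1, "dy": 0.005, "jaw": 0.085}, {"dx": -0.1, "dy": 0.005, "jaw": 0.085}, {"dx": -0.1, "dy": 0.005, "jaw": 0.085}, {"dx": -0.1, "dy": 0.005, "jaw": 0.085}, {"dx": -0.1, "dy": 0.005, "jaw": 0.085}, {"dx": -0.1, "dy": 0.005, "jaw": 0.085}, {"dx": -0.1, "dy": 0.005, "jaw": 0.085}, {"dx": -0.1, "dy": 0.005, "jaw": 0.085}]'
cat >> h.py <<'E'
def to(p,yaw):
    "tool-axis shift from the present TCP to p, and turn about tool z to bring tool x to yaw"
    from rig import env, cams, telemetry
    s=telemetry.observe();R=s["tool_rot"];a=np.degrees(np.arctan2(R[1,0],R[0,0]))
    print("tcp",s["position"].round(4),"yaw",a.round(2),"tilt",R[:,2].round(3),"shift",(R.T@(np.array(p)-s["position"])).round(4),"turn",round(a-yaw,2),"F",s["ft_force"].round(1),"w",round(s["grip_width"],4),"g",round(s["gripper_force"],1),"t",s["time_s"])
E
python3 -c "
from h import *
to([.4885,-.247,.12],106)"
```

```text
time_s: 1.1
position: [0.2839, 0.345, 0.242]
tool_rot: [[-0.272, 0.962, -0.0], [0.962, 0.272, -0.0], [-0.0, -0.001, -1.0]]
ft_force: [0.5, -0.0, -0.1]
grip_width: 0.0849
gripper_force: 0.0
time_s: 2.1
position: [0.4119, -0.0346, 0.2422]
tool_rot: [[-0.272, 0.962, -0.0], [0.962, 0.272, 0.0], [0.0, -0.0, -1.0]]
ft_force: [0.2, 1.0, 0.8]
grip_width: 0.0848
gripper_force: 0.0
tcp [ 0.4119 -0.0346  0.2422] yaw 105.75 tilt [-0.  0. -1.] shift [-0.2252  0.0161  0.1222] turn -0.25 F [0.2 1.  0.8] w 0.0848 g 0.0 t 2.1
```

To row units: -0.04 m is -0.1, 0.03 m is 0.075.

```bash
python3 nudge.py '[{"dx": -0.1, "dy": 0.0075, "jaw": 0.085}, {"dx": -0.1, "dy": 0.0075, "jaw": 0.085}, {"dx": -0.1, "dy": 0.0075, "jaw": 0.085}, {"dx": -0.1, "dy": 0.0075, "jaw": 0.085}, {"dx": -0.1, "dy": 0.0075, "jaw": 0.05}, {"dx": -0.05, "dy": 0.0025, "dz": 0.05, "jaw": 0.05}, {"dz": 0.075, "jaw": 0.05}, {"dz": 0.075, "jaw": 0.05}, {"dz": 0.075, "jaw": 0.05}, {"jaw": 0.05}]' >/dev/null
python3 - <<'E'
from h import *
from rig import env, cams, telemetry
import cv2
to([.4885,-.247,.079],106)
d=cams.get_image("wrist");cv2.imwrite("pics/wrist1.png",d["pixels"][...,::-1])
t=cams.get_image("top")["pixels"][230:380,300:500,::-1]
s=cams.get_image("side")["pixels"][60:260,280:480,::-1]
r=lambda a,f:cv2.resize(a,None,fx=f,fy=f,interpolation=cv2.INTER_CUBIC)
w=d["pixels"][...,::-1]
C=np.zeros((600,800,3),np.uint8);C[:300,:400]=r(t,2);C[:400,400:]=r(s,2);C[302:598,0:395]=cv2.resize(w,(395,296))
cv2.imwrite("pics/c1.png",C)
E
```

```text
tcp [ 0.4855 -0.2392  0.1289] yaw 105.76 tilt [-0.006  0.005 -1.   ] shift [-0.0087  0.001   0.0498] turn -0.24 F [-0.2 -0.6  0.3] w 0.0498 g 0.0 t 3.1
```

View pics/c1.png

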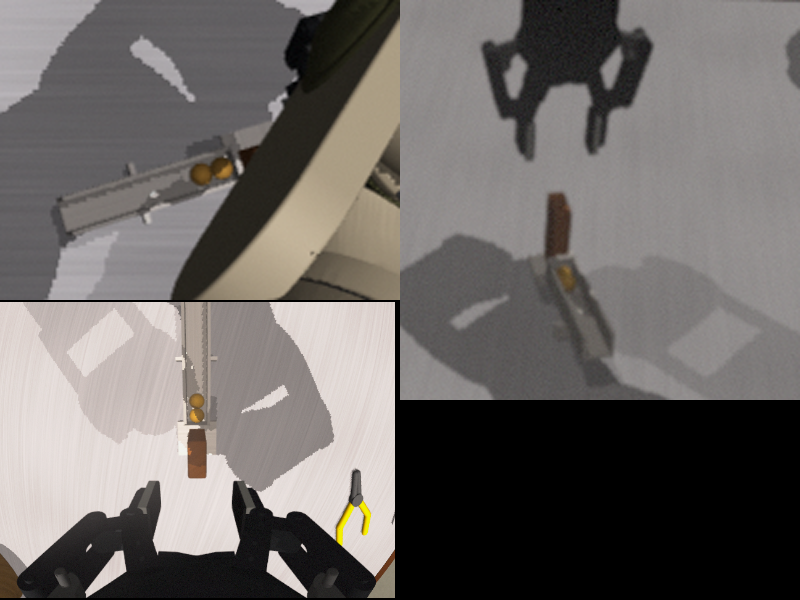

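The wrist view shows the handle centred between the fingers (x≈197 of 395), with the chute straight ahead. I'll descend and grip the rear upper corner of the handle: a small pad patch that can pivot later at low force.

To row units: 0.015 m is 0.0375, -0.005 m is -0.0125.

```bash
python3 nudge.py '[{"dx": -0.0125, "dy": 0.0025, "dz": 0.0375, "jaw": 0.05}, {"dx": -0.01, "dz": 0.0375, "jaw": 0.05}, {"dz": 0.0375, "jaw": 0.04}, {"dz": 0.0125, "jaw": 0.03}, {"jaw": 0.03}]' >/dev/null
python3 -c "
from h import *
to([.4885,-.247,.079],106)"
```

```text
tcp [ 0.4907 -0.2488  0.0831] yaw 105.78 tilt [ 0.001 -0.001 -1.   ] shift [ 0.0024 -0.0017  0.0041] turn -0.22 F [-0.   0.2  0.6] w 0.03 g 0.0 t 3.75
```

To row units: 0.003 m is 0.0075, 0.002 m is 0.005.

```bash
python3 nudge.py '[{"dx": 0.005, "dy": -0.0025, "dz": 0.0075, "jaw": 0.026}, {"jaw": 0.022}, {"jaw": 0.022}]' >/dev/null
python3 - <<'E'
from h import *
from rig import env, cams, telemetry
import cv2
to([.4885,-.247,.079],106)
d=cams.get_image("wrist")["pixels"][...,::-1]
s=cams.get_image("side")["pixels"][100:230,300:430,::-1]
r=lambda a,f:cv2.resize(a,None,fx=f,fy=f,interpolation=cv2.INTER_CUBIC)
C=np.zeros((400,800,3),np.uint8);C[:400,:390]=r(s,3)[:400,:390];C[:400,400:]=r(d[200:400,220:420],2)
cv2.imwrite("pics/c2.png",C)
E
```

```text
tcp [ 0.4891 -0.2471  0.0799] yaw 105.78 tilt [ 0.001 -0.001 -1.   ] shift [ 0.0003 -0.0005  0.0009] turn -0.22 F [-0.  -0.2 -0.1] w 0.0219 g 0.0 t 4.05Traceback (most recent call last):
  File "<stdin>", line 8, in <module>
ValueError: could not broadcast input array from shape (390,390,3) into shape (400,390,3)
```

Position reached; grip and check.

```bash
python3 nudge.py '[{"jaw": 0.01}, {"jaw": 0.01}, {"jaw": 0.01}, {"jaw": 0.01}]' 120
python3 - <<'E'
from h import *
from rig import env, cams, telemetry
import cv2
d=cams.get_image("wrist")["pixels"][...,::-1]
s=cams.get_image("side")["pixels"][100:230,300:430,::-1]
r=lambda a,f:cv2.resize(a,None,fx=f,fy=f,interpolation=cv2.INTER_CUBIC)
C=np.zeros((400,800,3),np.uint8);C[:390,:390]=r(s,3);C[:400,400:]=r(d[200:400,220:420],2)
cv2.imwrite("pics/c2.png",C)
E
```

```text
time_s: 4.55
position: [0.489, -0.2473, 0.08]
tool_rot: [[-0.272, 0.962, 0.0], [0.962, 0.272, -0.001], [-0.001, 0.0, -1.0]]
ft_force: [-1.2, 0.4, 6.0]
grip_width: 0.0122
gripper_force: 100.1
```

View pics/c2.png

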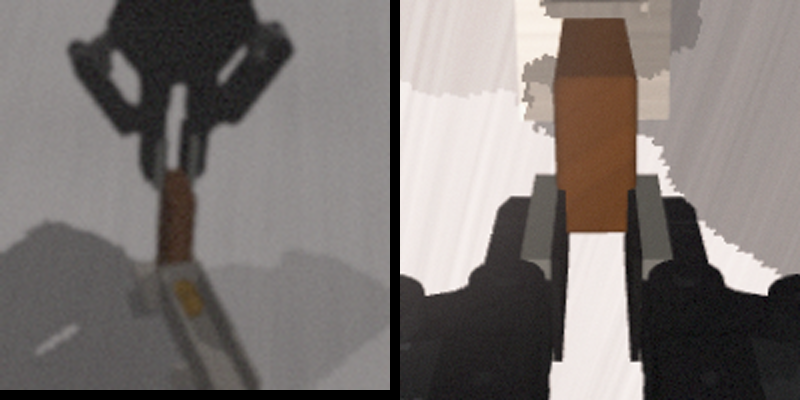

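The picture shows the pads on the rear corner of the handle's top. They overlap about 10 mm and compress (opening 12.2 mm), so the opening command also tunes the grip force. Now I'll lift.

To row units: -0.02 m is -0.05, -0.015 m is -0.0375.

```bash
python3 nudge.py '[{"dz": -0.0075, "jaw": 0.01}, {"dz": -0.015, "jaw": 0.01}, {"dz": -0.03, "jaw": 0.01}, {"dz": -0.05, "jaw": 0.01}, {"dz": -0.05, "jaw": 0.01}, {"dz": -0.05, "jaw": 0.01}, {"dz": -0.0375, "jaw": 0.01}, {"dz": -0.02, "jaw": 0.01}, {"jaw": 0.01}, {"jaw": 0.01}]' 120
python3 - <<'E'
from h import *
from rig import env, cams, telemetry
import cv2
to([.4885,-.247,.079],106)
d=cams.get_image("wrist")["pixels"][...,::-1]
s=cams.get_image("side")["pixels"][60:260,260:460,::-1]
t=cams.get_image("top")["pixels"][230:380,260:460,::-1]
r=lambda a,f:cv2.resize(a,None,fx=f,fy=f,interpolation=cv2.INTER_CUBIC)
C=np.zeros((600,800,3),np.uint8);C[:400,:400]=r(s,2);C[:400,400:]=r(d[100:300,220:420],2);C[400:,:400]=r(t[:100],2)
cv2.imwrite("pics/c3.png",C)
E
```

```text
time_s: 5.65
position: [0.4887, -0.2469, 0.1829]
tool_rot: [[-0.272, 0.962, -0.001], [0.962, 0.272, 0.001], [0.001, -0.001, -1.0]]
ft_force: [1.0, -0.7, -1.6]
grip_width: 0.0118
gripper_force: 99.6
tcp [ 0.4887 -0.2469  0.1829] yaw 105.77 tilt [-0.001  0.001 -1.   ] shift [-0.0002 -0.0002  0.1039] turn -0.23 F [ 1.  -0.7 -1.6] w 0.0118 g 99.6 t 5.65
```

View pics/c3.png

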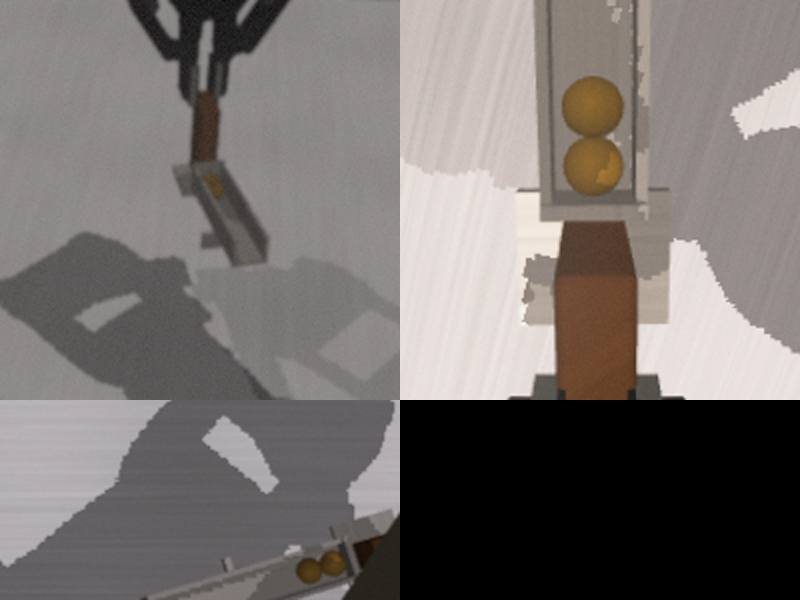

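Lifted level, beads at the rear (wrist view (592,105) and (592,165) in the crop), handle not rotated. Now a gentle carry to the jar.

To row units: 0.015 m is 0.0375, 0.008 m is 0.02.

```bash
python3 nudge.py '[{"dx": 0.005, "dy": 0.0125, "jaw": 0.01}, {"dx": 0.01, "dy": 0.025, "jaw": 0.01}, {"dx": 0.02, "dy": 0.0375, "jaw": 0.01}, {"dx": 0.02, "dy": 0.0375, "jaw": 0.01}, {"dx": 0.02, "dy": 0.0375, "jaw": 0.01}, {"dx": 0.02, "dy": 0.0375, "jaw": 0.01}, {"dx": 0.02, "dy": 0.0375, "jaw": 0.01}, {"dx": 0.02, "dy": 0.0375, "jaw": 0.01}, {"dx": 0.02, "dy": 0.0375, "jaw": 0.01}, {"dx": 0.02, "dy": 0.0375, "jaw": 0.01}]' >/dev/null
python3 nudge.py '[{"dx": 0.02, "dy": 0.0375, "jaw": 0.01}, {"dx": 0.02, "dy": 0.0375, "jaw": 0.01}, {"dx": 0.02, "dy": 0.0375, "jaw": 0.01}, {"dx": 0.02, "dy": 0.0375, "jaw": 0.01}, {"dx": 0.02, "dy": 0.0375, "jaw": 0.01}, {"dx": 0.02, "dy": 0.0375, "jaw": 0.01}, {"dx": 0.015, "dy": 0.025, "jaw": 0.01}, {"dx": 0.0075, "dy": 0.0125, "jaw": 0.01}, {"dx": 0.0025, "dy": 0.005, "jaw": 0.01}, {"jaw": 0.01}]' >/dev/null
python3 -c "
from h import *
to([.6878,-.0404,.146],105.8)"
```

```text
tcp [ 0.687  -0.0582  0.1833] yaw 105.77 tilt [-0. -0. -1.] shift [0.0169 0.0056 0.0373] turn -0.03 F [-0.5 -0.8 -1.8] w 0.0118 g 99.6 t 7.8
```

To row units: 0.008 m is 0.02, 0.006 m is 0.015.

```bash
python3 nudge.py '[{"dx": 0.005, "dy": 0.0025, "dz": 0.0075, "jaw": 0.01}, {"dx": 0.01, "dy": 0.005, "dz": 0.015, "jaw": 0.01}, {"dx": 0.0125, "dy": 0.005, "dz": 0.02, "jaw": 0.01}, {"dx": 0.01, "dy": 0.0025, "dz": 0.015, "jaw": 0.01}, {"dx": 0.005, "dz": 0.0125, "jaw": 0.01}, {"dz": 0.0075, "jaw": 0.01}, {"jaw": 0.01}, {"jaw": 0.01}]' >/dev/null
python3 - <<'E'
from h import *
from rig import env, cams, telemetry
import cv2
to([.6878,-.0404,.146],105.8)
d=cams.get_image("wrist")["pixels"][...,::-1]
s=cams.get_image("side")["pixels"][230:380,180:330,::-1]
t=cams.get_image("top")["pixels"][130:250,120:270,::-1]
r=lambda a,f:cv2.resize(a,None,fx=f,fy=f,interpolation=cv2.INTER_CUBIC)
C=np.zeros((600,800,3),np.uint8);C[:300,:300]=r(s,2);C[:600,320:800]=r(d[0:300,200:440],2);C[320:560,:300]=r(t,2)
cv2.imwrite("pics/c4.png",C)
E
```

```text
tcp [ 0.6883 -0.0403  0.1525] yaw 105.77 tilt [ 0. -0. -1.] shift [-0.     -0.0005  0.0065] turn -0.03 F [ 0.4 -0.3 -1.1] w 0.0123 g 99.6 t 8.6
```

View pics/c4.png

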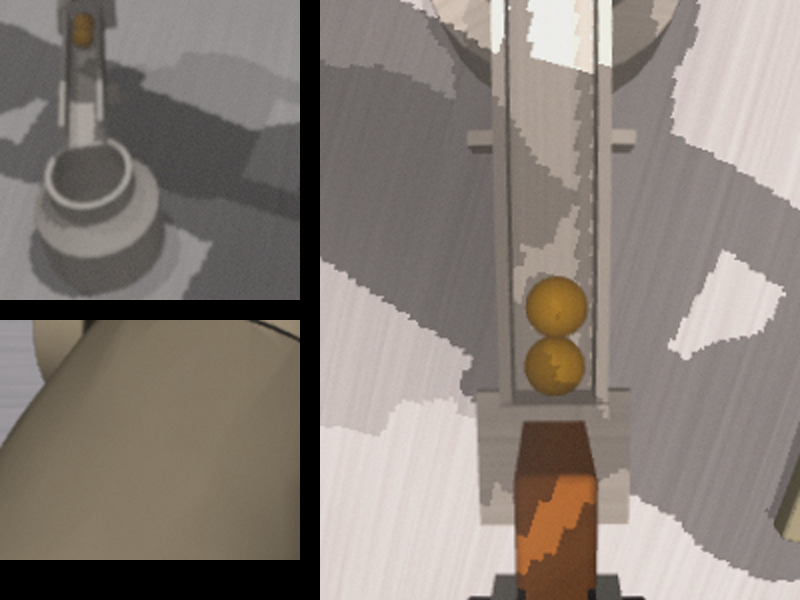

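```bash
cat >> h.py <<'E'
def proj(n,p):
    d=np.load(f"pics/{n}0.npz");q=d["K"]@(d["E"][:3,:3]@p+d["E"][:3,3]);return q[:2]/q[2]
J=np.array([.6405,.127,0]);D=np.array([-.272,.962,0])
E
python3 - <<'E'
from h import *
for s in(-.03,-.02,-.008,0): print(s,proj("side",J+D*s+[0,0,.1045]).round(1), proj("side",J+D*s+[0,0,.1245]).round(1))
print(proj("side",J+[0,0,.085]))
E
```

```text
-0.03 [221.9 287.8] [219.4 278.1]
-0.02 [222.1 294. ] [219.5 284.3]
-0.008 [222.2 301.5] [219.7 291.8]
0 [222.3 306.6] [219.8 297. ]
[224.72308767 315.48987891]
```

```bash
cat >> h.py <<'E'
def blobs(tag):
    "brown/brass blobs in the wrist and side pictures: column,row,area"
    from rig import env, cams, telemetry
    import cv2
    for n in("wrist","side"):
        im=cams.get_image(n)["pixels"];cv2.imwrite(f"pics/{tag}_{n}.png",im[...,::-1])
        h=cv2.cvtColor(im,cv2.COLOR_RGB2HSV);m=cv2.inRange(h,(3,110,30),(25,255,255))
        m[:,:200]=0;m[:,440:]=0
        if n=="side": m[:100]=0; m[400:]=0
        k,_,st,c=cv2.connectedComponentsWithStats(m)
        print(n,[(st[i,:4].tolist(),int(st[i,4])) for i in range(1,k) if st[i,4]>25])
E
python3 nudge.py '[{"dz": 0.0075, "jaw": 0.01}, {"dz": 0.0075, "jaw": 0.01}, {"jaw": 0.01}, {"jaw": 0.01}]' >/dev/null
python3 -c "
from h import *
to([.6878,-.0404,.146],105.8);blobs('a')"
python3 nudge.py '[{"jaw": 0.01}, {"jaw": 0.01}, {"jaw": 0.01}]' 20 >/dev/null
python3 -c "
from h import *
to([.6878,-.0404,.146],105.8);blobs('b')"
```

```text
tcp [ 0.6882 -0.0401  0.1461] yaw 105.77 tilt [-0.  0. -1.] shift [-0.0002 -0.0004  0.0001] turn -0.03 F [-0.4 -1.4 -2.3] w 0.0117 g 99.6 t 9.15
wrist [([303, 138, 30, 60], 1408), ([298, 211, 41, 106], 3711)]
side [([203, 166, 13, 9], 33), ([211, 196, 10, 19], 108), ([217, 241, 10, 15], 117)]
tcp [ 0.6882 -0.0401  0.1464] yaw 105.77 tilt [ 0. -0. -1.] shift [-0.0002 -0.0005  0.0004] turn -0.03 F [-0.6  0.  -2.4] w 0.0121 g 99.6 t 9.55
wrist [([302, 138, 31, 60], 1404), ([298, 211, 41, 105], 3723)]
side [([203, 166, 13, 8], 31), ([211, 196, 10, 20], 103), ([217, 241, 10, 15], 116)]
```

```bash
python3 nudge.py '[{"jaw": 0.0125}, {"jaw": 0.0125}, {"jaw": 0.0125}]' 20 >/dev/null
python3 -c "
from h import *
to([.6878,-.0404,.146],105.8);blobs('b')"
python3 nudge.py '[{"jaw": 0.014}, {"jaw": 0.014}, {"jaw": 0.014}]' 20 >/dev/null
python3 -c "
from h import *
to([.6878,-.0404,.146],105.8);blobs('b')"
```

```text
tcp [ 0.6882 -0.0401  0.1463] yaw 105.77 tilt [-0. -0. -1.] shift [-0.0002 -0.0005  0.0003] turn -0.03 F [-0.5  0.1 -1.9] w 0.0126 g 81.5 t 9.95
wrist [([302, 138, 31, 60], 1410), ([298, 211, 40, 105], 3738)]
side [([203, 166, 14, 9], 32), ([211, 196, 10, 16], 89), ([217, 241, 10, 15], 116)]
tcp [ 0.6882 -0.0401  0.1463] yaw 105.78 tilt [-0. -0. -1.] shift [-0.0002 -0.0004  0.0003] turn -0.02 F [-1.  -0.4 -1.2] w 0.0143 g 47.1 t 10.35
wrist [([302, 138, 31, 60], 1410), ([298, 211, 41, 105], 3807)]
side [([202, 165, 15, 10], 39), ([211, 195, 10, 17], 103), ([217, 240, 10, 16], 117)]
```

```bash
python3 nudge.py '[{"jaw": 0.015}, {"jaw": 0.015}, {"jaw": 0.015}]' >/dev/null
python3 -c "
from h import *
to([.6878,-.0404,.146],105.8);blobs('b')"
python3 nudge.py '[{"jaw": 0.0154}, {"jaw": 0.0154}, {"jaw": 0.0154}]' >/dev/null
python3 -c "
from h import *
to([.6878,-.0404,.146],105.8);blobs('b')"
```

```text
tcp [ 0.6882 -0.0401  0.1463] yaw 105.77 tilt [-0. -0. -1.] shift [-0.0002 -0.0004  0.0003] turn -0.03 F [ 0.5  0.1 -1.8] w 0.0148 g 23.6 t 10.75
wrist [([302, 138, 31, 60], 1410), ([298, 211, 41, 105], 3864)]
side [([202, 162, 16, 13], 44), ([211, 196, 10, 21], 105), ([217, 240, 10, 16], 118)]
tcp [ 0.6882 -0.0401  0.1464] yaw 105.77 tilt [ 0. -0. -1.] shift [-0.0002 -0.0005  0.0004] turn -0.03 F [-0.2  0.4 -1.6] w 0.0156 g 14.1 t 11.15
wrist [([302, 138, 31, 60], 1406), ([298, 211, 41, 105], 3849)]
side [([202, 163, 16, 12], 45), ([211, 197, 10, 14], 91), ([217, 241, 10, 15], 115)]
```

```bash
for w in 1; do python3 nudge.py '[{"jaw": 0.0156}, {"jaw": 0.0156}]' >/dev/null; python3 -c "
from h import *
to([.6878,-.0404,.146],105.8);blobs('b')"; done
python3 nudge.py '[{"jaw": 0.0157}, {"jaw": 0.0157}]' >/dev/null
python3 -c "
from h import *
to([.6878,-.0404,.146],105.8);blobs('b')"
```

```text
tcp [ 0.6882 -0.0401  0.1463] yaw 105.77 tilt [-0.  0. -1.] shift [-0.0002 -0.0004  0.0003] turn -0.03 F [ 1.  -1.3 -1.6] w 0.0157 g 9.4 t 11.45
wrist [([303, 142, 31, 59], 1380), ([298, 214, 41, 102], 3801)]
side [([202, 163, 16, 12], 41), ([211, 195, 10, 19], 109), ([217, 240, 10, 16], 113)]
tcp [ 0.6882 -0.0401  0.1463] yaw 105.78 tilt [ 0.  0. -1.] shift [-0.0002 -0.0005  0.0003] turn -0.02 F [-0.3  0.7 -1.4] w 0.0159 g 7.0 t 11.75
wrist [([303, 142, 31, 59], 1378), ([298, 214, 41, 102], 3799)]
side [([202, 164, 16, 11], 41), ([211, 196, 10, 20], 113), ([217, 240, 10, 16], 117)]
```

It started to pivot at about 9 N and came to rest on the rim (bead row 138→142). Now I'll raise the pivot so the chute tips about the rim.

To row units: -0.003 m is -0.0075, -0.0025 m is -0.0063.

```bash
python3 nudge.py '[{"dx": 0.005, "dz": -0.0075, "jaw": 0.0157}, {"dx": 0.005, "dz": -0.0075, "jaw": 0.0157}, {"dx": 0.005, "dz": -0.0075, "jaw": 0.0157}, {"dx": 0.005, "dz": -0.0063, "jaw": 0.0157}, {"jaw": 0.0157}, {"jaw": 0.0157}]' >/dev/null
python3 - <<'E'
from h import *
import cv2
to(J-.1663*D+[0,0,.1575],105.8);blobs('c')
r=lambda a,f:cv2.resize(a,None,fx=f,fy=f,interpolation=cv2.INTER_CUBIC)
C=np.zeros((600,800,3),np.uint8);C[:600,:390]=r(cv2.imread("pics/c_side.png")[190:390,170:300],3)
C[:600,400:]=r(cv2.imread("pics/c_wrist.png")[0:300,220:420],2);cv2.imwrite("pics/c5.png",C)
E
```

```text
tcp [ 0.686  -0.0323  0.1579] yaw 105.78 tilt [ 0. -0. -1.] shift [-0.0006 -0.0005  0.0004] turn -0.02 F [-0.3 -0.7 -1.6] w 0.0158 g 7.0 t 12.45
wrist [([304, 151, 30, 58], 1309), ([298, 220, 40, 96], 3504)]
side [([200, 159, 17, 16], 47), ([209, 193, 11, 18], 127), ([216, 238, 10, 16], 121)]
```

View pics/c5.png

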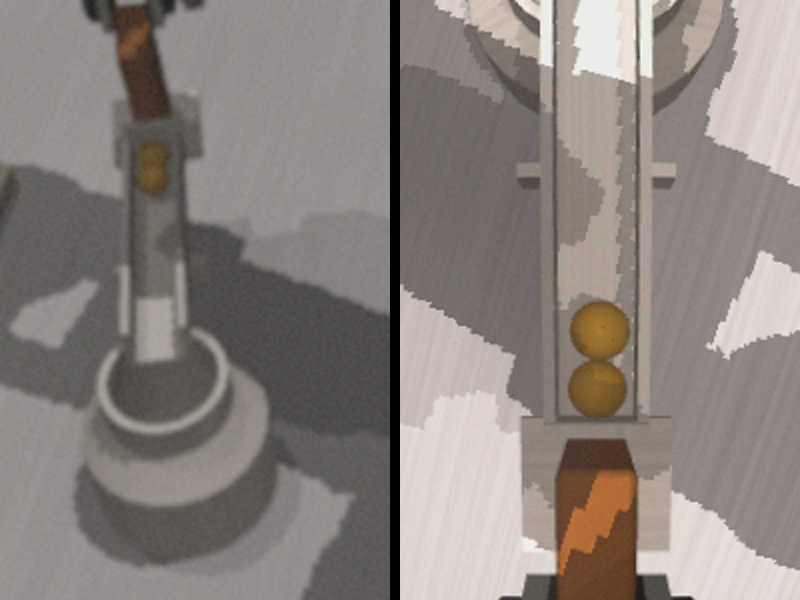

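The chute tips as planned: its nose lies over the mouth (side crop nose tip (157,360), mouth centre (162,381)) and the beads are still at the rear. I'll continue to about 20° and then 35°.

To row units: -0.003 m is -0.0075, -0.002 m is -0.005.

```bash
python3 nudge.py '[{"dx": 0.005, "dz": -0.0075, "jaw": 0.0157}, {"dx": 0.005, "dz": -0.0075, "jaw": 0.0157}, {"dx": 0.005, "dz": -0.0075, "jaw": 0.0157}, {"dx": 0.005, "dz": -0.0075, "jaw": 0.0157}, {"dx": 0.005, "dz": -0.0075, "jaw": 0.0157}, {"dx": 0.005, "dz": -0.0075, "jaw": 0.0157}, {"dx": 0.005, "dz": -0.0075, "jaw": 0.0157}, {"dx": 0.005, "dz": -0.0075, "jaw": 0.0157}, {"dx": 0.0025, "dz": -0.005, "jaw": 0.0157}, {"jaw": 0.0157}]' >/dev/null
python3 -c "
from h import *
to(J-.1493*D+[0,0,.1838],105.8);blobs('d')"
```

```text
tcp [ 0.6814 -0.0159  0.1842] yaw 105.78 tilt [ 0.001 -0.    -1.   ] shift [-0.0006 -0.0005  0.0004] turn -0.02 F [ 0.1 -0.  -0.5] w 0.0157 g 6.9 t 13.55
wrist [([305, 93, 29, 55], 1160), ([299, 232, 39, 83], 3193)]
side [([200, 157, 14, 17], 34), ([205, 186, 13, 23], 176), ([215, 263, 10, 20], 153)]
```

```bash
python3 nudge.py '[{"dx": 0.0075, "dz": -0.0075, "jaw": 0.0157}, {"dx": 0.0075, "dz": -0.0075, "jaw": 0.0157}, {"dx": 0.0075, "dz": -0.0075, "jaw": 0.0157}, {"dx": 0.0075, "dz": -0.0075, "jaw": 0.0157}, {"dx": 0.0075, "dz": -0.0075, "jaw": 0.0157}, {"dx": 0.0075, "dz": -0.0075, "jaw": 0.0157}, {"dx": 0.0075, "dz": -0.0063, "jaw": 0.0157}, {"dx": 0.0075, "dz": -0.0063, "jaw": 0.0157}, {"dx": 0.0075, "dz": -0.005, "jaw": 0.0157}, {"jaw": 0.0157}]' >/dev/null
python3 - <<'E'
from h import *
import cv2
to(J-.1199*D+[0,0,.2104],105.8);blobs('e')
r=lambda a,f:cv2.resize(a,None,fx=f,fy=f,interpolation=cv2.INTER_CUBIC)
C=np.zeros((600,800,3),np.uint8);C[:600,:390]=r(cv2.imread("pics/e_side.png")[190:390,170:300],3)
C[:600,400:]=r(cv2.imread("pics/e_wrist.png")[0:300,220:420],2);cv2.imwrite("pics/c6.png",C)
E
```

```text
tcp [0.674  0.0104 0.2092] yaw 105.8 tilt [ 0.001  0.    -1.   ] shift [ 0.0015 -0.0005 -0.0012] turn -0.0 F [ 0. -0. -1.] w 0.016 g 6.9 t 14.65
wrist [([299, 232, 39, 83], 3173)]
side [([201, 184, 15, 24], 222)]
```

View pics/c6.png

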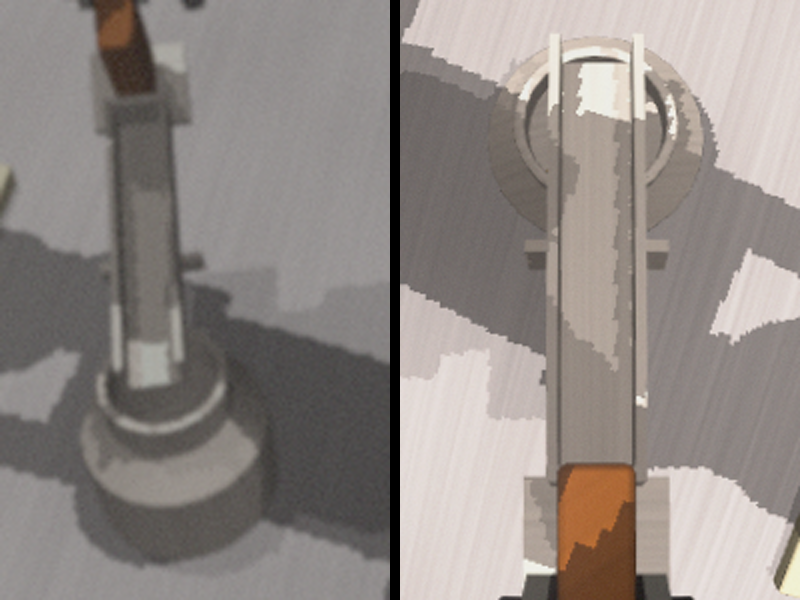

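The trough is empty: both beads rolled out over the mouth, and the nose now floats above the rim at about 20° pitch. I'll tighten, retreat up and back, then look into the jar.

Units first: shifts go in shares of 0.4 m and turns go in shares of 45 degrees. So -0.035 m is -0.0875, -0.03 m is -0.075.

```bash
python3 nudge.py '[{"jaw": 0.013}, {"jaw": 0.012}, {"dz": -0.025, "jaw": 0.012}, {"dz": -0.05, "jaw": 0.012}, {"dx": -0.025, "dz": -0.05, "jaw": 0.012}, {"dx": -0.05, "dz": -0.0125, "jaw": 0.012}, {"dx": -0.075, "dy": -0.05, "jaw": 0.012}, {"dx": -0.075, "dy": -0.075, "jaw": 0.012}, {"dx": -0.075, "dy": -0.0875, "jaw": 0.012}, {"dx": -0.075, "dy": -0.0875, "jaw": 0.012}]' 120 >/dev/null
python3 nudge.py '[{"dx": -0.05, "dy": -0.0875, "jaw": 0.012}, {"dx": -0.05, "dy": -0.0875, "jaw": 0.012}, {"dx": -0.025, "dy": -0.075, "dz": 0.05, "jaw": 0.012}, {"dy": -0.05, "dz": 0.075, "jaw": 0.012}, {"dy": -0.025, "dz": 0.05, "jaw": 0.012}, {"jaw": 0.012}, {"jaw": 0.012}]' >/dev/null
python3 - <<'E'
from h import *
from rig import env, cams, telemetry
import cv2
to([.489,-.247,.08],105.8);blobs('f')
t=cams.get_image("top")["pixels"][...,::-1];cv2.imwrite("pics/f_top.png",t)
r=lambda a,f:cv2.resize(a,None,fx=f,fy=f,interpolation=cv2.INTER_CUBIC)
s=cv2.imread("pics/f_side.png")
C=np.zeros((600,800,3),np.uint8)
C[:300,:400]=r(t[140:240,120:253],3)[:300,:399][:, :399] if 0 else cv2.resize(t[140:240,120:253],(400,300),interpolation=cv2.INTER_CUBIC)
C[300:,:400]=cv2.resize(s[270:390,160:320],(400,300),interpolation=cv2.INTER_CUBIC)
C[:300,400:]=cv2.resize(s,(400,300));C[300:,400:]=cv2.resize(t,(400,300))
cv2.imwrite("pics/c7.png",C)
E
```

```text
tcp [ 0.4885 -0.2508  0.1952] yaw 105.76 tilt [ 0.002 -0.001 -1.   ] shift [0.0037 0.0013 0.1151] turn -0.04 F [ 0.2  0.7 -1.6] w 0.0133 g 66.4 t 16.45
wrist [([299, 232, 39, 83], 2960)]
side [([359, 100, 9, 14], 45), ([201, 160, 21, 17], 51)]
```

View pics/c7.png

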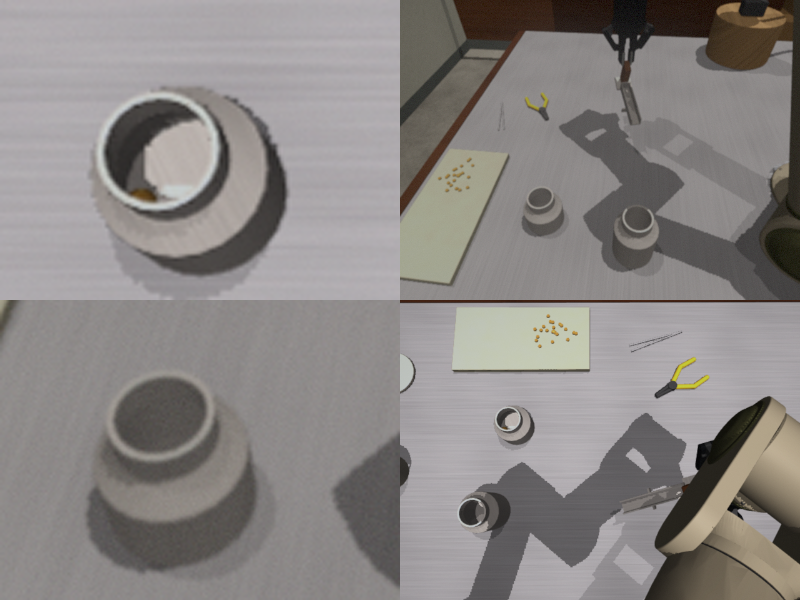

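One bead is visible inside the jar at crop (142,195), the other is hidden behind the wall, and no bead shows on the bench. The jar hasn't moved. Now I'll lower the chute nose first, loosen so it can pivot flat, and press it down.

To row units: 0.02 m is 0.05, 0.01 m is 0.025.

```bash
python3 nudge.py '[{"dz": 0.05, "jaw": 0.012}, {"dz": 0.05, "jaw": 0.012}, {"dz": 0.05, "jaw": 0.012}, {"dz": 0.025, "jaw": 0.012}, {"jaw": 0.0145}, {"dz": 0.0075, "jaw": 0.0155}, {"dz": 0.0075, "jaw": 0.0156}, {"dz": 0.0075, "jaw": 0.0156}, {"dz": 0.0075, "jaw": 0.0156}, {"jaw": 0.0156}]' 20
python3 nudge.py '[{"dz": 0.01, "jaw": 0.0156}, {"dz": 0.01, "jaw": 0.0156}, {"dz": 0.01, "jaw": 0.0156}, {"dz": 0.01, "jaw": 0.0156}, {"dz": 0.0075, "jaw": 0.0156}, {"dz": 0.0075, "jaw": 0.0156}, {"dz": 0.0075, "jaw": 0.0156}, {"dz": 0.005, "jaw": 0.0156}, {"jaw": 0.0156}]'
python3 -c "
from h import *
to([.489,-.247,.08],105.8);blobs('g')"
```

```text
time_s: 17.6
position: [0.4886, -0.2517, 0.1127]
tool_rot: [[-0.272, 0.962, 0.002], [0.962, 0.272, -0.003], [-0.004, 0.002, -1.0]]
ft_force: [1.0, -2.4, 5.2]
grip_width: 0.0157
gripper_force: 9.8
time_s: 18.5
position: [0.4888, -0.2518, 0.0858]
tool_rot: [[-0.271, 0.962, 0.003], [0.962, 0.271, -0.003], [-0.004, 0.002, -1.0]]
ft_force: [2.1, -4.5, 3.7]
grip_width: 0.0155
gripper_force: 14.2
tcp [ 0.4888 -0.2518  0.0858] yaw 105.75 tilt [ 0.003 -0.003 -1.   ] shift [0.0046 0.0015 0.0058] turn -0.05 F [ 2.1 -4.5  3.7] w 0.0155 g 14.2 t 18.5
wrist [([298, 244, 41, 103], 3738)]
side [([355, 147, 8, 14], 37), ([200, 157, 22, 20], 52)]
```

To row units: 0.001 m is 0.0025.

```bash
python3 nudge.py '[{"dz": 0.0025, "jaw": 0.0158}, {"dz": 0.0025, "jaw": 0.0158}, {"dz": 0.0025, "jaw": 0.0158}, {"jaw": 0.0158}]'
python3 -c "
from h import *
to([.489,-.247,.08],105.8);blobs('g')"
python3 nudge.py '[{"jaw": 0.0165}, {"jaw": 0.0175}, {"jaw": 0.02}, {"jaw": 0.025}, {"jaw": 0.025}, {"jaw": 0.025}]'
python3 -c "
from h import *
to([.489,-.247,.08],105.8);blobs('h')"
```

```text
time_s: 19.0
position: [0.4876, -0.2502, 0.0815]
tool_rot: [[-0.272, 0.962, -0.001], [0.962, 0.272, 0.001], [0.001, -0.001, -1.0]]
ft_force: [1.3, -2.0, 1.7]
grip_width: 0.0157
gripper_force: 7.1
tcp [ 0.4876 -0.2502  0.0815] yaw 105.78 tilt [-0.001  0.001 -1.   ] shift [0.0027 0.0022 0.0015] turn -0.02 F [ 1.3 -2.   1.7] w 0.0157 g 7.1 t 19.0
wrist [([298, 241, 42, 107], 3916)]
side [([355, 150, 9, 28], 68), ([200, 157, 22, 20], 54)]
time_s: 19.7
position: [0.4878, -0.2504, 0.0818]
tool_rot: [[-0.272, 0.962, -0.0], [0.962, 0.272, 0.0], [0.0, -0.0, -1.0]]
ft_force: [0.5, -0.2, -0.1]
grip_width: 0.0251
gripper_force: 0.0
tcp [ 0.4878 -0.2504  0.0818] yaw 105.77 tilt [-0.  0. -1.] shift [0.003  0.0021 0.0018] turn -0.03 F [ 0.5 -0.2 -0.1] w 0.0251 g 0.0 t 19.7
wrist [([299, 242, 39, 107], 3545)]
side [([354, 151, 8, 29], 104), ([200, 157, 22, 20], 52)]
```

To row units: -0.05 m is -0.125, -0.04 m is -0.1.

```bash
python3 nudge.py '[{"jaw": 0.04}, {"jaw": 0.04}, {"dz": -0.025, "jaw": 0.04}, {"dz": -0.05, "jaw": 0.04}, {"dz": -0.1, "jaw": 0.04}, {"dz": -0.1, "jaw": 0.04}, {"dx": -0.1, "dz": -0.075, "jaw": 0.04}, {"dx": -0.125, "jaw": 0.04}, {"dx": -0.125, "jaw": 0.04}, {"dx": -0.125, "jaw": 0.04}]' >/dev/null
python3 nudge.py '[{"dx": -0.125, "jaw": 0.04}, {"dx": -0.125, "jaw": 0.04}, {"dx": -0.075, "jaw": 0.04}, {"jaw": 0.04}, {"jaw": 0.04}]' >/dev/null
python3 - <<'E'
from h import *
from rig import env, cams, telemetry
import cv2
to([.489,-.247,.08],105.8)
t=cams.get_image("top")["pixels"][...,::-1];cv2.imwrite("pics/z_top.png",t)
s=cams.get_image("side")["pixels"][...,::-1];cv2.imwrite("pics/z_side.png",s)
for n,im in(("top0",cv2.imread("pics/top0.png")),("top",t),("side0",cv2.imread("pics/side0.png")),("side",s)):
    h=cv2.cvtColor(np.ascontiguousarray(im),cv2.COLOR_BGR2HSV);m=cv2.inRange(h,(3,110,30),(25,255,255))
    k,_,st,c=cv2.connectedComponentsWithStats(m)
    print(n,[(st[i,:4].tolist(),int(st[i,4])) for i in range(1,k) if st[i,4]>12 and 300<st[i,0]<470 and st[i,1]>100],
      [(st[i,:4].tolist(),int(st[i,4])) for i in range(1,k) if st[i,4]>2 and 140<st[i,0]<215 and 150<st[i,1]<230 and 'top' in n])
# jar shift by patch correlation
for n,cur,(y0,y1,x0,x1) in(("top",t,(160,230,145,215)),("side",s,(295,375,190,265))):
    ref=cv2.imread(f"pics/{n}0.png")[y0:y1,x0:x1];q=cv2.matchTemplate(np.ascontiguousarray(cur[y0-10:y1+10,x0-10:x1+10]),ref,cv2.TM_CCOEFF_NORMED)
    print(n,cv2.minMaxLoc(q)[1],cv2.minMaxLoc(q)[3])
# chute pose: same-shape correlation with start picture
for n,cur,(y0,y1,x0,x1) in(("top",t,(285,350,325,458)),("side",s,(150,245,345,390))):
    ref=cv2.imread(f"pics/{n}0.png")[y0:y1,x0:x1];q=cv2.matchTemplate(np.ascontiguousarray(cur[y0-20:y1+20,x0-20:x1+20]),ref,cv2.TM_CCOEFF_NORMED)
    print("chute",n,cv2.minMaxLoc(q)[1],cv2.minMaxLoc(q)[3])
E
```

```text
tcp [ 0.5747 -0.5585  0.2213] yaw 105.75 tilt [-0.     0.001 -1.   ] shift [0.323  0.0021 0.1416] turn -0.05 F [-0.6  0.4 -0.1] w 0.0398 g 0.0 t 21.3
top0 [([434, 103, 15, 27], 51), ([469, 120, 24, 15], 32), ([441, 124, 54, 19], 82), ([426, 298, 27, 17], 304), ([395, 309, 22, 14], 189)] []
top [([434, 103, 15, 27], 50), ([441, 124, 54, 19], 75)] [([164, 203, 8, 4], 21)]
side0 [([355, 157, 10, 12], 87), ([359, 193, 9, 12], 64)] []
side [([353, 151, 9, 29], 131)] []
top 0.9970383644104004 (10, 10)
side 0.9929932951927185 (10, 10)
chute top 0.40753158926963806 (40, 14)
chute side 0.6968523859977722 (18, 13)
```

To row units: -0.04 m is -0.1, -0.02 m is -0.05.

```bash
python3 nudge.py '[{"dy": -0.1, "dz": -0.025, "jaw": 0.04}, {"dy": -0.1, "dz": -0.025, "jaw": 0.04}, {"dy": -0.1, "jaw": 0.04}, {"dy": -0.1, "jaw": 0.04}, {"dy": -0.1, "jaw": 0.04}, {"dy": -0.1, "jaw": 0.04}, {"dy": -0.1, "jaw": 0.04}, {"dy": -0.05, "jaw": 0.04}, {"jaw": 0.04}, {"jaw": 0.04}]' >/dev/null
cat > m.py <<'E'
from h import *
from rig import env, cams, telemetry
import cv2
to([.489,-.247,.08],105.8)
t=cams.get_image("top")["pixels"][...,::-1];cv2.imwrite("pics/z_top.png",t)
s=cams.get_image("side")["pixels"][...,::-1];cv2.imwrite("pics/z_side.png",s)
for n,im in(("top0",cv2.imread("pics/top0.png")),("top",t),("side0",cv2.imread("pics/side0.png")),("side",s)):
    h=cv2.cvtColor(np.ascontiguousarray(im),cv2.COLOR_BGR2HSV);m=cv2.inRange(h,(3,110,20),(25,255,255))
    k,_,st,c=cv2.connectedComponentsWithStats(m)
    print(n,[(st[i,:4].tolist(),int(st[i,4]),c[i].round(1).tolist()) for i in range(1,k) if st[i,4]>12 and 300<st[i,0]<500 and st[i,1]>145])
# chute pose: same-shape correlation with start picture, small rotations
for n,cur,(y0,y1,x0,x1) in(("top",t,(285,350,325,458)),("side",s,(150,245,345,390))):
    I=cv2.imread(f"pics/{n}0.png");best=[]
    for a in range(-12,13,2):
        M=cv2.getRotationMatrix2D(((x0+x1)/2,(y0+y1)/2),a,1);ref=cv2.warpAffine(I,M,(640,480))[y0:y1,x0:x1]
        q=cv2.matchTemplate(np.ascontiguousarray(cur[y0-30:y1+30,x0-40:x1+60]),ref,cv2.TM_CCOEFF_NORMED)
        v=cv2.minMaxLoc(q);best.append((round(v[1],3),a,v[3][0]-40,v[3][1]-30))
    print("chute",n,sorted(best)[-3:])
E
python3 m.py
```

```text
tcp [ 0.287  -0.6391  0.2427] yaw 105.82 tilt [ 0.001 -0.001 -1.   ] shift [0.3224 0.3011 0.1626] turn 0.02 F [ 0.7  0.5 -0.1] w 0.04 g 0.0 t 22.4
top0 [([420, 298, 33, 18], 367, [436.4, 306.5]), ([395, 309, 22, 14], 189, [405.6, 315.2])]
top [([434, 295, 34, 17], 377, [450.6, 303.3])]
side0 [([355, 157, 10, 12], 87, [359.2, 162.4]), ([359, 193, 9, 12], 64, [363.0, 198.3])]
side [([353, 151, 9, 11], 60, [357.0, 155.6]), ([356, 164, 5, 12], 14, [358.6, 169.1])]
chute top [(0.416, 2, 14, -3), (0.466, -2, 14, -3), (0.493, 0, 14, -4)]
chute side [(0.729, 2, -2, -6), (0.747, -2, -2, -8), (0.759, 0, -2, -7)]
```

Run:
```python
from h import *
import cv2
print(ray("top",440.2+14,306.2-3,.08),ray("side",359.1-2,160.9-7,.08))
# wall-top contrast: find the bright trough outline, and its direction, start vs now
for f in("top0","z_top"):
    im=cv2.imread(f"pics/{f}.png");g=cv2.cvtColor(im,cv2.COLOR_BGR2GRAY)[275:360,320:440]
    L=cv2.HoughLinesP(cv2.Canny(g,60,150),1,np.pi/360,25,minLineLength=40,maxLineGap=6)
    print(f,[(np.add(l[0],[320,275,320,275]).tolist(),round(float(np.degrees(np.arctan2(l[0][3]-l[0][1],l[0][2]-l[0][0]))),1)) for l in L])
```

```text
[ 0.4870181  -0.24875095  0.08      ] [ 0.49002131 -0.24977718  0.08      ]
top0 [([327, 329, 401, 306], -17.3), ([337, 347, 418, 322], -17.2), ([336, 346, 419, 319], -18.0), ([337, 316, 422, 294], -14.5), ([332, 342, 429, 312], -17.2), ([358, 332, 428, 311], -16.7), ([372, 341, 419, 325], -18.8), ([349, 323, 414, 302], -17.9), ([394, 311, 439, 298], -16.1)]
z_top [([342, 343, 439, 312], -17.7), ([339, 325, 381, 312], -17.2), ([371, 322, 434, 302], -17.6), ([351, 343, 430, 319], -16.9), ([348, 350, 423, 325], -18.4), ([341, 326, 427, 299], -17.4), ([371, 318, 429, 301], -16.3), ([392, 315, 439, 300], -17.7), ([364, 335, 436, 312], -17.7), ([369, 338, 432, 319], -16.8)]
```

```bash
python3 -c "
from rig import env, cams, telemetry
print(env.close_job())"
```

```text
the job is handed in; nothing more can be done
None
```

I tipped both beads out over the shorter jar, stood the empty chute back on the bench on its feet, and handed the job in at 22.5 s; no verdict came back. I could see only one bead in the jar (no bead was left in the trough or on the bench), and I checked the chute's final stance by image measurement, not by eye.

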